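# Feel out the headrest hinge pins and rack them all alike

## Robot

A 6-joint arm with a two-finger parallel gripper is mounted at the origin on a cart in front of the work surface, level with it; the furniture and walls round the work are solid. World frame = base frame: x ahead of the robot, y to its left, z up, the work surface at z = 0. Lengths are in mm, angles in degrees, forces in N, time in s.
With the tool pointing down it reaches from about 300 to 850 mm from the base axis. Payload 4.2 kg.
Tool frame: the origin (TCP) lies at the very end of the fingers, on their centre line; the grasp point (between the pads) lies 19 mm behind it (env.tcp_to_grasp is the distance from the TCP to the grasp point, in mm); z points along the fingers, y is the line along which they close (so a half turn about z gives the same grasp; the last joint's range is limited). The gripper opens to 91 mm and grips with 3 to 60 N. Pads are 32 mm wide; open, the fingers measure 118 mm over their backs; the gripper's body (76 mm by 178 mm) begins 60 mm behind the grasp point.
Start: joints at [74.198, 18.312, 89.639, -0, 72.044, -1.146], TCP at [145.488, 556.306, 213.976] pointing down, gripper open.
Joint ranges: [-177.97, 177.97], [-48.28, 115.42], [12.27, 149.76], [-77.06, 257.06], [2.81, 150.46], [-146.56, 146.56]. Speed limits (degrees/s): [147.25, 147.25, 180, 180, 180, 180].

## Interface

Orientations are given as [roll, pitch, yaw] about the fixed x, y, z axes, in that order (R = Rz(yaw) Ry(pitch) Rx(roll)).
In Python, from workcell import env gives the robot as it stands.
- The arm moves only by the tool move_arm, never from a script. Its argument "plan" is a list of rows, each a list of 3 entries, a list of its own where there are three numbers: the shift along the world's x, y, z in cm, then the turn about the world's z in degrees, then the closure, from 0 (fully open) to 1 (shut). In form: [[[x, y, z], turn, claw], ...]. A call has 1 to 5 rows; each row shifts and turns the commanded pose from where the row before left it; what a row does not reach is not made up. A row lasts 1/10 s, in which the tool goes at most 50 mm and 8.59 degrees, less where a joint would pass 70% of its speed; a pose out of reach is approached as far as the arm can. A call is refused whole if a number of a shift passes 5 or a number of a turn 8.59, either way. A call with a gripper value outside its range is refused whole. The fingers move at their own pace and stop on an object; "squeeze" is the grip in N (left out, the last holds). Time passes only in rows, so rows that do not move let the fingers close. It gives the time, the measured TCP pose, the force, the opening and the grip force at its end, in the units of the state.
- env.state(): the state, without advancing time (a new reading comes with each control period).
- env.grab_frame(name): name is "side" or "top" or "wrist"; returns a dict with "frame" (400x640x3 uint8, red, green, blue), "z_map" (400x640 float32, mm along the optical axis (not along the pixel's ray), 0 where there is no reading), "fovy" (degrees; the focal length in pixels is half the picture's height over the tangent of half this angle, whatever the lens; pixels are square), "cx", "cy" (the principal point, pixels), "position" and "orientation" of the camera in the world. Camera axes: x right, y down, z forward; pixel columns grow to the right and rows downward; lengths in mm; the calibration is good to about 2 mm. A picture is of the moment at which its call begins.
- env.job_done(): hands the job in; it is judged then, once.
Trained networks look in a picture, given as the dict that the camera call returned (one of the last four; its "shot" number tells which), for a name from the list of things; names that differ only in an ending like _2 or _b are one class to them, and where a whole thing is asked for, a point or a joint stands for the part that bears it (a point fixed in the world has none). Each returns a list of dicts, best first, with "score" (0 to 1); they miss things now and then, are a little off and sometimes report something else, mostly with a low value. They report only what shows in the picture. A call takes as long as a camera call. They do not tell look-alikes from the thing itself.
- env.search_frame(picture, label): "point" ([column, row] in pixels, amid what is visible of it).
- env.landmark_of(picture, label): "point" ([column, row] in pixels: a listed point, or the origin of a listed thing).
The state is a dict: "time_s": time; "qpos": joint angles; "qvel": joint speeds; "effort": joint torques, N m; "ee_pos": TCP position; "ee_rot": TCP orientation; "force": force on the tool from outside, world axes, zero at the start; "torque": the same for the moment, N m; "gripper_width": finger opening in mm; "gripper_force": force on a finger pad.
Only numpy, scipy, OpenCV 4.12 (cv2) and the standard library are available. Lean on these libraries where they do the work, as an engineer would, in place of code of your own. Each camera call takes 0.05 s, during which the arm holds its last target. There are 200 camera calls.

## Task

Each of the two loose headrest hinge pins has one square and one chamfered end. Take them one at a time: gently push one end straight into the gauge's bore until it stops, to feel which end it is (a chamfered end goes in, a square end stops at the mouth), then lay that pin in a free place of the rack, lying level and centred lengthwise, with its chamfered end down in the narrow notch of the rack's end plate. Leave the other things round about undisturbed.

Things in the scene. Friction and masses are not known exactly. Their poses are not given: they have to be found in the camera images.
- pin_a: loose steel hinge pin lying flat, 100 mm long, 70 g: square shank 16x16x40 mm in the middle (grip this), round journals 13 mm across, 30 mm long at both ends. One end is square, full width; the other's last 14 mm taper to 5 mm across. Origin at its centre (8 mm up), x along the pin; the pose does not tell WHICH end (+x or -x) is chamfered, and pins differ: feel in the gauge
- pin_b: a second pin of the same make and sizes as pin_a; its chamfered end, +x or -x, must likewise be found
- gauge: fixed gauge, an upright aluminium block 26 mm thick, 56 mm wide, 100 mm high on a dark steel foot plate 60x90x8 mm whose front edge is 8 mm in front of the block's face. Origin under the middle of the block's front face; its +x points into the block, away from the robot, z up
- gauge_mouth (a point): centre of the bore's mouth on the gauge's front face, 75 mm above the table; x points straight into the bore, level. Bore 11.5 mm across, right through: a square end (13 mm) stops with its face at the mouth (pin centre 50 mm before it), a chamfered end about 10 mm deep (pin centre about 40 mm before the mouth)
- slot_1 (a point): where the centre of a racked pin lies in the right-hand place, 40 mm above the table; x along the pin to the notched end plate (away from the robot), y to slot_2. Two V cradles for the journals (6 mm thick, 37 wide, 49 high) stand 29 mm before and behind it, 52 mm clear between for fingers above the 10 mm base; the V's centre the pin sideways
- slot_2 (a point): the same for the rack's left-hand place, 52 mm from slot_1 along y. The end plate (104 mm wide, 7 mm thick, its near face 44 mm beyond the slots' centres, 52 mm high) has at each place a notch 11.2 mm wide, flared above 44 mm: a pin's tapered end drops into it, a square end rides on top and the pin stands askew. The aluminium rack is fixed
- prism_case: round screw case 41 mm across, 25 mm high; bystander, leave it where it is. Origin at the centre of its underside
- screwdriver: small screwdriver 116 mm long, lying; bystander, leave it where it is. Origin at the centre of its underside
- strips_box: small upright carton 26x62x78 mm; bystander, leave it where it is. Origin at the centre of its underside
There are look-alikes about, which are no part of the job. What is shaped like the pin_b but purple is not meant.

How it is judged (in metres and radians):
On the way, in this order (a step that is already met when the one before it is completed fails the run):
1. one end of a pin is pushed straight into the gauge's bore until it stops ((((x of gauge_mouth in the frame of pin_a between 0.035 and 0.0525 m or x of gauge_mouth in the frame of pin_a between -0.0525 and -0.035 m) and y of gauge_mouth in the frame of pin_a between -0.005 and 0.005 m and z of gauge_mouth in the frame of pin_a between -0.005 and 0.005 m and angle between the x axis of pin_a and the x axis of gauge_mouth, either way round below 0.15 rad) or ((x of gauge_mouth in the frame of pin_b between 0.035 and 0.0525 m or x of gauge_mouth in the frame of pin_b between -0.0525 and -0.035 m) and y of gauge_mouth in the frame of pin_b between -0.005 and 0.005 m and z of gauge_mouth in the frame of pin_b between -0.005 and 0.005 m and angle between the x axis of pin_b and the x axis of gauge_mouth, either way round below 0.15 rad))), for 0.05 s.
2. a pin lies level and released in the rack (((((x of pin_a in the frame of slot_1 between -0.005 and 0.005 m and y of pin_a in the frame of slot_1 between -0.003 and 0.003 m and z of pin_a in the frame of slot_1 between -0.002 and 0.002 m and angle between the x axis of pin_a and the x axis of slot_1, either way round below 0.05 rad) or (x of pin_a in the frame of slot_2 between -0.005 and 0.005 m and y of pin_a in the frame of slot_2 between -0.003 and 0.003 m and z of pin_a in the frame of slot_2 between -0.002 and 0.002 m and angle between the x axis of pin_a and the x axis of slot_2, either way round below 0.05 rad)) and contact force between pin_a and the fingers below 0.05 N) or (((x of pin_b in the frame of slot_1 between -0.005 and 0.005 m and y of pin_b in the frame of slot_1 between -0.003 and 0.003 m and z of pin_b in the frame of slot_1 between -0.002 and 0.002 m and angle between the x axis of pin_b and the x axis of slot_1, either way round below 0.05 rad) or (x of pin_b in the frame of slot_2 between -0.005 and 0.005 m and y of pin_b in the frame of slot_2 between -0.003 and 0.003 m and z of pin_b in the frame of slot_2 between -0.002 and 0.002 m and angle between the x axis of pin_b and the x axis of slot_2, either way round below 0.05 rad)) and contact force between pin_b and the fingers below 0.05 N))), for 0.2 s.
3. with that pin racked, one end of the other pin is pushed straight into the gauge's bore until it stops ((((((x of pin_a in the frame of slot_1 between -0.005 and 0.005 m and y of pin_a in the frame of slot_1 between -0.003 and 0.003 m and z of pin_a in the frame of slot_1 between -0.002 and 0.002 m and angle between the x axis of pin_a and the x axis of slot_1, either way round below 0.05 rad) or (x of pin_a in the frame of slot_2 between -0.005 and 0.005 m and y of pin_a in the frame of slot_2 between -0.003 and 0.003 m and z of pin_a in the frame of slot_2 between -0.002 and 0.002 m and angle between the x axis of pin_a and the x axis of slot_2, either way round below 0.05 rad)) and contact force between pin_a and the fingers below 0.05 N) and ((x of gauge_mouth in the frame of pin_b between 0.035 and 0.0525 m or x of gauge_mouth in the frame of pin_b between -0.0525 and -0.035 m) and y of gauge_mouth in the frame of pin_b between -0.005 and 0.005 m and z of gauge_mouth in the frame of pin_b between -0.005 and 0.005 m and angle between the x axis of pin_b and the x axis of gauge_mouth, either way round below 0.15 rad)) or ((((x of pin_b in the frame of slot_1 between -0.005 and 0.005 m and y of pin_b in the frame of slot_1 between -0.003 and 0.003 m and z of pin_b in the frame of slot_1 between -0.002 and 0.002 m and angle between the x axis of pin_b and the x axis of slot_1, either way round below 0.05 rad) or (x of pin_b in the frame of slot_2 between -0.005 and 0.005 m and y of pin_b in the frame of slot_2 between -0.003 and 0.003 m and z of pin_b in the frame of slot_2 between -0.002 and 0.002 m and angle between the x axis of pin_b and the x axis of slot_2, either way round below 0.05 rad)) and contact force between pin_b and the fingers below 0.05 N) and ((x of gauge_mouth in the frame of pin_a between 0.035 and 0.0525 m or x of gauge_mouth in the frame of pin_a between -0.0525 and -0.035 m) and y of gauge_mouth in the frame of pin_a between -0.005 and 0.005 m and z of gauge_mouth in the frame of pin_a between -0.005 and 0.005 m and angle between the x axis of pin_a and the x axis of gauge_mouth, either way round below 0.15 rad)))), for 0.05 s.
4. both pins lie level and released in the rack (((x of pin_a in the frame of slot_1 between -0.005 and 0.005 m and y of pin_a in the frame of slot_1 between -0.003 and 0.003 m and z of pin_a in the frame of slot_1 between -0.002 and 0.002 m and angle between the x axis of pin_a and the x axis of slot_1, either way round below 0.05 rad) or (x of pin_a in the frame of slot_2 between -0.005 and 0.005 m and y of pin_a in the frame of slot_2 between -0.003 and 0.003 m and z of pin_a in the frame of slot_2 between -0.002 and 0.002 m and angle between the x axis of pin_a and the x axis of slot_2, either way round below 0.05 rad)) and contact force between each of pin_a, pin_b and the fingers below 0.05 N and ((x of pin_b in the frame of slot_1 between -0.005 and 0.005 m and y of pin_b in the frame of slot_1 between -0.003 and 0.003 m and z of pin_b in the frame of slot_1 between -0.002 and 0.002 m and angle between the x axis of pin_b and the x axis of slot_1, either way round below 0.05 rad) or (x of pin_b in the frame of slot_2 between -0.005 and 0.005 m and y of pin_b in the frame of slot_2 between -0.003 and 0.003 m and z of pin_b in the frame of slot_2 between -0.002 and 0.002 m and angle between the x axis of pin_b and the x axis of slot_2, either way round below 0.05 rad))), for 0.2 s.
At the end, for the whole second after the job is handed in: Both pins lie in slot_1 and slot_2 (either way about), at rest and released, chamfered end down in the end plate's notch (a square end there holds the pin up askew): centre within 5 mm of the slot's centre lengthwise, 3 mm sideways and 2 mm in height, parallel to the slot to 0.05 rad (all of step 4 and linear speed of each of pin_a, pin_b below 0.02 m/s); the robot touches nothing.
It fails at once if the prism case is moved more than 30 mm (distance of prism_case from where it was at the start of the episode above 0.03 m).
It fails at once if the screwdriver is moved more than 30 mm (distance of screwdriver from where it was at the start of the episode above 0.03 m).
It fails at once if the small carton is moved more than 30 mm (distance of strips_box from where it was at the start of the episode above 0.03 m).
It also fails if it takes over 72 s, if anything falls off the work surface, if the arm or the gripper's body presses on something with over 40 N, if the wrist force passes 120 N, or if a joint passes its speed limit or range.

## Working session

There is one attempt and no reset: what is moved stays moved. The work goes in short steps, Python scripts to look and compute and a tool call to move; the robot and the scene stay as the last step left them, time stands still between calls to the robot, and variables do not carry over. Pictures are saved under pics/ and viewed, at most 10 in all, crops included, and the job is handed in when it is done.

Besides the shell and the picture viewer there is one more tool, called as name([rows], argument=value, ...), one row to a line, values as JSON. move_arm: Moves the arm, as the interface text tells. Its arguments: {"type":"object","properties":{"plan":{"type":"array","items":{"type":"array"}},"squeeze":{"type":"number"}},"required":["plan"]}

```bash
mkdir -p pics; ls
cat > h.py <<'E'
import numpy as np, cv2
from scipy.spatial.transform import Rotation as R
from workcell import env
def cam(n):
    p=env.grab_frame(n); return p
def rot(p):
    o=np.array(p["orientation"],float)
    return o if o.shape==(3,3) else R.from_euler("xyz",o,degrees=True).as_matrix()
def world(p,uv,d=None):
    f=p["frame"].shape[0]/2/np.tan(np.radians(p["fovy"])/2)
    uv=np.atleast_2d(np.array(uv,float))
    if d is None: d=p["z_map"][uv[:,1].round().astype(int),uv[:,0].round().astype(int)]
    c=np.c_[(uv[:,0]-p["cx"])/f,(uv[:,1]-p["cy"])/f,np.ones(len(uv))]*np.asarray(d).reshape(-1,1)
    return c@rot(p).T+np.array(p["position"])
def cloud(p):
    v,u=np.mgrid[0:400,0:640]
    return world(p,np.c_[u.ravel(),v.ravel()]).reshape(400,640,3)
def save(p,n): cv2.imwrite("pics/"+n+".png",p["frame"][:,:,::-1])
E
python3 - <<'E'
from h import *
for n in ("top","side"):
    p=cam(n); save(p,n+"0"); print(n,p["position"],p["orientation"],p["fovy"])
    for l in ("pin_a","gauge","gauge_mouth","slot_1","slot_2","prism_case","screwdriver","strips_box"):
        for r in env.landmark_of(p,l)[:4]:
            print(l,np.round(r["point"]),round(r["score"],2),world(p,[r["point"]]).round(0))
print(env.state())
E
```

```text
pics
top [ 456.37899867   45.81571385 1031.21871302] [-171.27731012   -1.19454368  -91.69228571] 49.80664748375453
pin_a [358. 218.] 0.8 [[565. -63.  17.]]
pin_a [196. 273.] 0.65 [[447. 317.  14.]]
pin_a [368. 270.] 0.54 [[442. -83.  17.]]
gauge [337. 171.] 0.67 [[675. -17.  36.]]
gauge_mouth [340. 168.] 0.95 [[674. -23.  67.]]
gauge_mouth [336. 174.] 0.5 [[673. -15.  10.]]
slot_1 [313. 263.] 0.66 [[461.  46.  12.]]
slot_1 [289. 261.] 0.59 [[468. 101.   5.]]
slot_1 [435. 266.] 0.33 [[ 446. -243.    2.]]
slot_2 [313. 263.] 0.66 [[461.  46.  12.]]
slot_2 [289. 261.] 0.59 [[468. 101.   5.]]
slot_2 [435. 266.] 0.33 [[ 446. -243.    2.]]
prism_case [302. 210.] 0.58 [[586.  69.  26.]]
screwdriver [346. 131.] 0.44 [[769. -40.  50.]]
strips_box [343. 130.] 0.61 [[771. -34.  48.]]
side [ 774.22147022 -428.6100515  1068.41569497] [-153.54209785   -0.42372879   20.75395134] 54.3898290062425
pin_a [299. 232.] 0.72 [[574. -58.   0.]]
pin_a [253. 218.] 0.62 [[429. -65.   2.]]
pin_a [310. 119.] 0.46 [[ 230.  869. -745.]]
gauge [337. 232.] 0.96 [[684. -47.  77.]]
gauge_mouth [338. 220.] 0.72 [[678. 
[... 340 characters left out ...]
 248.] 0.72 [[779. -61.  77.]]
{'time_s': 0.9, 'qpos': array([ 7.41971644e+01,  1.83102631e+01,  8.96387106e+01, -6.74414343e-04,
        7.20434541e+01, -1.14558304e+00]), 'qvel': array([ 0.077245  ,  0.01105456, -0.06871068, -0.04682262, -0.01663838,
       -0.05876929]), 'effort': array([ 2.99157153e-03, -4.12343967e+01, -2.32231861e+01,  7.29702087e-02,
        3.78108840e-02, -1.33159105e-05]), 'ee_pos': array([145.50092434, 556.30696137, 213.99431626]), 'ee_rot': array([1.79992442e+02, 7.92855243e-04, 1.65342955e+02]), 'force': array([-0.23317824,  0.63048675, -0.74559347]), 'torque': array([0.03710293, 0.01109131, 0.04126483]), 'gripper_force': 0.0, 'gripper_width': 91.29951302354634}
```

View both.

View pics/top0.png

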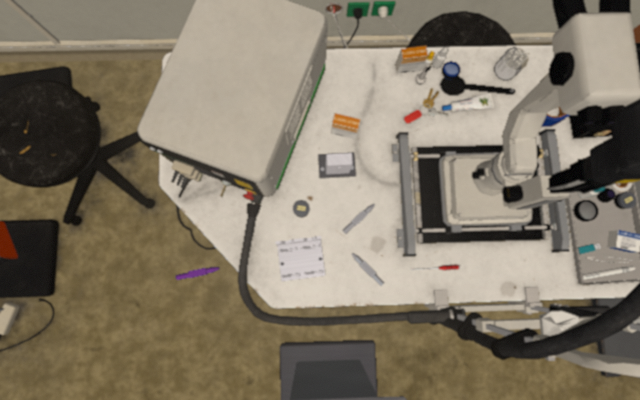

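View pics/side0.png

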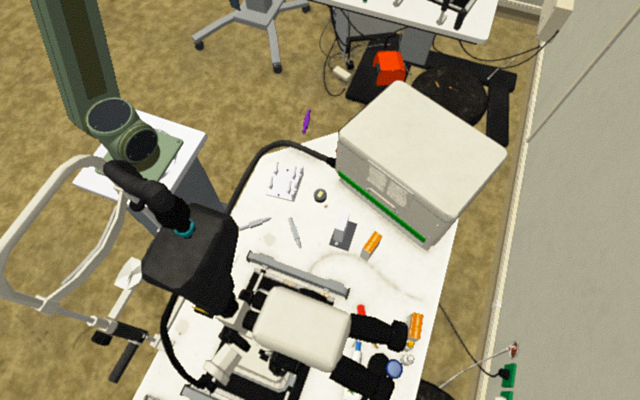

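The top view shows two grey pins at (358,218) and (368,270), the rack at (301,259), the gauge at (337,165), the case at (302,208) and the screwdriver at (440,267). The purple decoy is at (197,273) on the floor. A large monitor stands at upper left and the lamp rig at right.

Run:
```python
from h import *
p=cam("top"); P=cloud(p); np.save("top.npy",P)
z=P[...,2]; ok=p["z_map"]>0
# occupancy coarse map: max height per 40mm cell
xs=np.arange(280,920,40); ys=np.arange(400,-361,-40)
print("y:",ys)
for x in xs[::-1]:
    row=[]
    for y in ys:
        m=ok&(abs(P[...,0]-x)<20)&(abs(P[...,1]-y)<20)
        row.append(int(np.percentile(z[m],95)) if m.sum()>3 else -999)
    print(x,row)
g=p["frame"].astype(float)
for c in ((358,218),(368,266)):
    u0,v0=c
    sub=g[v0-22:v0+23,u0-22:u0+23]; m=(sub.mean(2)<165).astype(np.uint8)
    n,l,st,ce=cv2.connectedComponentsWithStats(m)
    i=1+np.argmax(st[1:,4]); vv,uu=np.nonzero(l==i); uv=np.c_[uu+u0-22,vv+v0-22]
    f=200/np.tan(np.radians(p["fovy"])/2)
    # intersect with z=8 plane
    ray=world(p,uv,np.ones(len(uv)))-p["position"]; Q=p["position"]+ray*((8-p["position"][2])/ray[:,2])[:,None]
    r=cv2.minAreaRect(Q[:,:2].astype(np.float32)); w=np.linalg.svd(Q[:,:2]-Q[:,:2].mean(0),full_matrices=False)[2][0]
    print(c,len(uv),r,Q.mean(0).round(1),np.degrees(np.arctan2(w[1],w[0])))
```

```text
y: [ 400  360  320  280  240  200  160  120   80   40    0  -40  -80 -120
 -160 -200 -240 -280 -320 -360]
880 [-999, -999, 261, 265, 267, 268, 268, 268, 267, 265, 245, 3, 2, 2, 2, 2, 3, 5, 7, 10]
840 [-999, -999, 264, 266, 268, 268, 268, 268, 267, 263, 3, 2, 3, 2, 3, 3, 5, 21, 25, 19]
800 [-999, -999, 265, 267, 268, 268, 268, 267, 265, 260, 78, 80, 78, 3, 2, 5, 3, 3, 493, 499]
760 [-999, 263, 266, 267, 268, 268, 268, 267, 264, 146, 68, 79, 77, 2, 37, 38, 2, 2, 503, 504]
720 [2, 264, 265, 266, 267, 267, 268, 266, 262, 7, 11, 98, 5, 2, 39, 41, 26, 47, 502, 504]
680 [2, 259, 263, 264, 265, 266, 266, 265, 243, 8, 101, 101, 6, 2, 40, 42, 47, 86, 502, 503]
640 [2, 20, 162, 242, 262, 264, 265, 264, 2, 2, 2, 3, 2, 3, 42, 43, 48, 86, 476, 478]
600 [-45, 2, 2, 2, 113, 128, 253, 246, 26, 25, 3, 3, 14, 4, 43, 44, 48, 621, 530, 397]
560 [-151, -999, 3, 3, 3, 47, 43, 2, 24, 3, 3, 16, 18, 3, 45, 45, 47, 616, 552, 502]
520 [-404, -999, -999, 2, 3, 41, 2, 50, 52, 50, 3, 13, 3, 3, 46, 46, 26, 47, 60, 61]
480 [-733, -734, -999, 4, 2, 35, 3, 38, 44, 36, 3, 13, 14, 3, 41, 42, 2, 3, 3, 3]
440 [-731, 15, 18, 17, 2, 29, 2, 41, 43, 45, 3, 2, 18, 13, 3, 5, 9, 610, 3, 3]
400 [-733, -732, -732, -999, -999, 20, 3, 3, 3, 3, 3, 3, 3, 13, 3, 3, 590, 608, 3, 3]
360 [-733, -733, -733, -732, -999, 3, 2, 2, 3, 3, 3, 3, 2, 3, 124, 502, 572, 590, 457, 297]
320 [-732, -733, -730, -732, -732, -999, -22, -35, -47, -53, -55, -55, -49, -41, 124, 476, 513, 589, 298, 295]
280 [-733, -733, -732, -730, -734, -732, -729, -732, -733, -732, -731, -732, -731, -733, -732, -735, -732, -733, -731, -731]
(358, 218) 225 ((566.0877685546875, -66.56359100341797), (15.346982955932617, 99.3701171875), 41.0554084777832) [565.2 -64.9   8. ] 130.67588096362402
(368, 266) 231 ((445.57080078125, -80.72648620605469), (100.13392639160156, 14.989194869995117), 43.24538040161133) [446.  -81.8   8. ] -136.8224062831741
```

move_arm([
  [[2,-3.9,0.4],-2.3,0.3],
  [[2,-3.9,0.4],-2.3,0.3],
  [[2,-3.9,0.4],-2.3,0.3],
  [[2,-3.9,0.4],-2.3,0.3],
  [[2,-3.9,0.4],-2.3,0.3],
])

```text
time_s: 1.45
ee_pos: [245.9, 359.8, 234.2]
ee_rot: [180.0, 0.0, 153.8]
force: [1.1, -0.5, 0.9]
gripper_width: 64.4
gripper_force: 0.0
```

move_arm([
  [[2,-3.9,0.4],-2.3,0.3],
  [[2,-3.9,0.4],-2.3,0.3],
  [[2,-3.9,0.4],-2.3,0.3],
  [[2,-3.9,0.4],-2.3,0.3],
  [[2,-3.9,0.4],-2.3,0.3],
])

```text
time_s: 1.95
ee_pos: [346.0, 164.7, 254.5]
ee_rot: [179.9, 0.0, 142.3]
force: [1.3, 0.5, -0.1]
gripper_width: 63.6
gripper_force: 0.0
```

move_arm([
  [[2,-3.9,0.4],-2.3,0.3],
  [[2,-3.9,0.4],-2.3,0.3],
  [[2,-3.9,0.4],-2.3,0.3],
  [[2,-3.9,0.4],-2.3,0.3],
  [[0,0,0],0,0.3],
])

```text
time_s: 2.45
ee_pos: [427.7, 6.4, 270.4]
ee_rot: [180.0, 0.2, 132.8]
force: [-1.0, 0.1, -0.5]
gripper_width: 63.8
gripper_force: 0.0
```

Run:
```python
from h import *
s=env.state(); print(s["time_s"],s["ee_pos"],s["ee_rot"],s["gripper_width"],s["qpos"].round(0))
p=cam("wrist"); save(p,"w0"); print(p["position"],p["orientation"],p["fovy"])
np.save("w0.npy",cloud(p))
for l in ("pin_a","gauge_mouth","slot_1","prism_case"):
    for r in env.landmark_of(p,l)[:3]: print(l,np.round(r["point"]),round(r["score"],2),world(p,[r["point"]]).round(1))
```

```text
2.45 [427.72135159   6.38643846 270.43302564] [1.79969810e+02 1.66803186e-01 1.32760880e+02] 63.834700294542216 [ -1.   3. 101.  -0.  76. -43.]
[370.44943393  68.27710394 441.55276187] [ 1.62927197e+02 -3.39718676e-02  4.27739311e+01] 58.202929713647386
pin_a [281. 216.] 0.75 [[441.9 -76.5  17.6]]
pin_a [357. 269.] 0.69 [[563.7 -64.4  16.2]]
pin_a [402. 126.] 0.54 [[473.6 103.4  12.3]]
slot_1 [370. 160.] 0.81 [[474.8  49.5   9. ]]
slot_1 [400. 129.] 0.74 [[474.8 100.3   9.7]]
prism_case [445. 210.] 0.77 [[582.4  69.1  25.3]]
prism_case [358. 271.] 0.52 [[566.9 -65.8  17.3]]
```

View pics/w0.png

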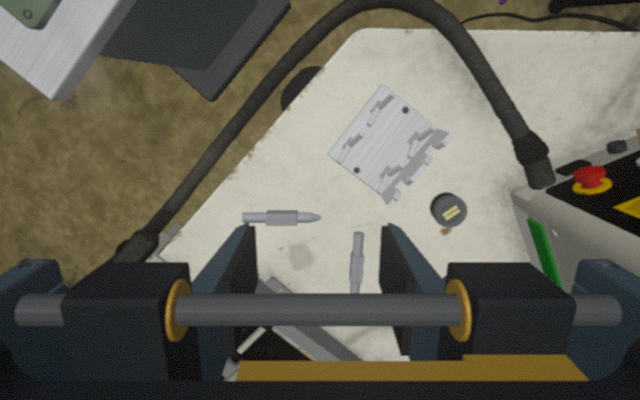

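The wrist view shows pin_b at (281,216), with its tapered end at right (320,217). The other pin is at (357,263) with a square-looking upper end, the rack is at (388,145) and the case at (449,210).

```bash
cat >> h.py <<'E'
def plane(p,uv,z):
    ray=world(p,uv,np.ones(len(uv)))-p["position"]; return p["position"]+ray*((z-p["position"][2])/ray[:,2])[:,None]
def pinfit(p,c,h=55,thr=150,z=8):
    u0,v0=c; a,b=max(v0-h,0),max(u0-h,0); sub=p["frame"][a:v0+h,b:u0+h].astype(float)
    n,l,st,ce=cv2.connectedComponentsWithStats((sub.mean(2)<thr).astype(np.uint8))
    i=l[v0-a,u0-b]; vv,uu=np.nonzero((l==i)&(l>0)); Q=plane(p,np.c_[uu+b,vv+a],z)[:,:2]
    m=Q.mean(0); w=np.linalg.svd(Q-m,full_matrices=False)[2][0]; t=(Q-m)@w; n=(Q-m)@np.array([-w[1],w[0]])
    return len(uu),m.round(1),(m+w*(t.max()+t.min())/2+np.array([-w[1],w[0]])*(n.max()+n.min())/2).round(1),np.ptp(t).round(1),np.ptp(n).round(1),np.degrees(np.arctan2(w[1],w[0])).round(1)
E
python3 - <<'E'
from h import *
p=cam("wrist")
g=p["frame"].astype(int).mean(2); print("bg",g[200,230:240],"pin",g[216,265:300:5])
for t in (130,145,160): print(t,pinfit(p,(281,216),thr=t))
P=cloud(p); z=P[...,2]
tb=(abs(P[...,0]-480)<200)&(abs(z)<8); print("table z",np.median(z[tb]))
m=(z>25)&(z<60)&(P[...,0]>400)&(P[...,0]<560)&(P[...,1]>0)&(P[...,1]<160)
Q=P[m]; print(len(Q),cv2.minAreaRect(Q[:,:2].astype(np.float32)))
m=(z>6)&(z<60)&(P[...,0]>400)&(P[...,0]<560)&(P[...,1]>0)&(P[...,1]<160)
print(cv2.minAreaRect(P[m][:,:2].astype(np.float32)))
# raster map 2.5mm
x0,y0=420,130
im=np.zeros((50,58),int)
for q in P[m]:
    i=int((q[0]-x0)/2.5); j=int((y0-q[1])/2.5)
    if 0<=i<50 and 0<=j<58: im[i,j]=max(im[i,j],int(q[2]))
for i in range(49,-1,-1): print(f"{x0+i*2.5:6.1f}","".join("%3d"%v if v else "  ." for v in im[i]))
E
```

```text
bg [186.         189.         187.66666667 186.         191.33333333
 187.         188.33333333 188.33333333 186.         185.        ] pin [146.         114.         119.66666667 114.33333333 113.66666667
 118.66666667 130.        ]
130 (83, array([439.8, -75.1]), array([439.5, -75.7]), np.float64(39.7), np.float64(4.5), np.float64(41.2))
145 (1913, array([ 437.4, -123.5]), array([ 443. , -111.5]), np.float64(140.1), np.float64(64.2), np.float64(-100.8))
160 (2222, array([ 437.8, -118.6]), array([ 441.6, -110.1]), np.float64(141.5), np.float64(71.3), np.float64(-102.7))
table z 0.5559741999642256
2136 ((475.45184326171875, 75.00978088378906), (83.48442077636719, 104.09791564941406), 5.485351085662842)
((471.4446105957031, 74.60291290283203), (91.51951599121094, 104.16594696044922), 5.565517902374268)
 542.5   .  .  .  .  .  .  .  .  .  .  .  .  .  .  .  .  .  .  .  .  .  .  .  .  .  .  .  .  .  .  .  .  .  .  .  .  .  .  .  .  .  .  .  .  .  .  .  .  .  .  .  .  .  .  .  .  .  .
 540.0   .  .  .  .  .  .  .  .  .  .  .  .  .  .  .  .  .  .  .  .  .  .  .  .  .  .  .  .  .  .  .  .  
[... 8112 characters left out ...]
9 11 11 12 11 11 12 10 11 10 11 10 11 11 11 10 10 11 10 10 11 11 11 11 11 11 10 10  9 10  9  8  9  .  .  .  .  .  .  .  .  .  .  .  .  .  .  .  .  .  .  .
 425.0   .  .  . 10 11 11 11 11 11 11 11 11 11 11 10 11 11 11 11 12 11 10 11 11 11 10 10  7  9  .  .  .  .  .  .  .  .  .  .  .  .  .  .  .  .  .  .  .  .  .  .  .  .  .  .  .  .  .
 422.5   .  .  . 10 11 11 11 11 10 10 10 10 10 12 10  8 10  9  9  7  .  .  .  .  .  .  .  .  .  .  .  .  .  .  .  .  .  .  .  .  .  .  .  .  .  .  .  .  .  .  .  .  .  .  .  .  .  .
 420.0   .  .  .  9  9 10  9  7  7  .  .  .  .  .  .  .  .  .  .  .  .  .  .  .  .  .  .  .  .  .  .  .  .  .  .  .  .  .  .  .  .  .  .  .  .  .  .  .  .  .  .  .  .  .  .  .  .  .
```

```bash
cat >> h.py <<'E'
def pinc(P,c,r=65,zl=6,zh=22):
    m=(np.hypot(P[...,0]-c[0],P[...,1]-c[1])<r)&(P[...,2]>zl)&(P[...,2]<zh)
    n,l,st,ce=cv2.connectedComponentsWithStats(m.astype(np.uint8))
    i=1+np.argmax(st[1:,4]); Q=P[l==i]
    w=np.linalg.svd(Q[:,:2]-Q[:,:2].mean(0),full_matrices=False)[2][0]; 
    if w[0]<0: w=-w
    nn=np.array([-w[1],w[0]]); m=Q[:,:2].mean(0); t=(Q[:,:2]-m)@w; n=(Q[:,:2]-m)@nn
    prof=[(int(a),round(np.ptp(n[(t>=a)&(t<a+6)]),1)) for a in np.arange(t.min(),t.max()-2,6)]
    sh=Q[Q[:,2]>np.percentile(Q[:,2],95)-2.5][:,:2]
    print(len(Q),"bbox centre",(m+w*(t.max()+t.min())/2+nn*np.median(n)).round(1),"len",np.ptp(t).round(1),"shank",sh.mean(0).round(1),"ang",np.degrees(np.arctan2(w[1],w[0])).round(1),"z",Q[:,2].max().round(1)); print(prof)
E
python3 - <<'E'
from h import *
P=np.load("w0.npy")
pinc(P,(442,-79)); pinc(P,(564,-65))
P=np.load("top.npy"); pinc(P,(442,-79)); pinc(P,(564,-65))
m=(P[...,2]>30)&(P[...,2]<60)&(abs(P[...,0]-470)<80)&(abs(P[...,1]-75)<75); print("rack top",cv2.minAreaRect(P[m][:,:2].astype(np.float32)))
m=(P[...,2]>90)&(P[...,2]<110)&(abs(P[...,0]-690)<60)&(abs(P[...,1]+20)<70); print("gauge",m.sum(),cv2.minAreaRect(P[m][:,:2].astype(np.float32)))
E
```

```text
876 bbox centre [443. -79.] len 99.5 shank [442.2 -81.2] ang 42.8 z 19.9
[(-48, np.float64(12.5)), (-42, np.float64(12.1)), (-36, np.float64(12.0)), (-30, np.float64(11.5)), (-24, np.float64(13.3)), (-18, np.float64(15.0)), (-12, np.float64(15.4)), (-6, np.float64(14.9)), (0, np.float64(15.7)), (5, np.float64(15.2)), (11, np.float64(14.6)), (17, np.float64(14.9)), (23, np.float64(11.8)), (29, np.float64(12.3)), (35, np.float64(12.1)), (41, np.float64(9.0)), (47, np.float64(5.5))]
687 bbox centre [559.1 -61.4] len 86.2 shank [561.6 -63.4] ang -49.4 z 18.3
[(-40, np.float64(12.6)), (-34, np.float64(11.7)), (-28, np.float64(12.0)), (-22, np.float64(12.1)), (-16, np.float64(13.4)), (-10, np.float64(16.2)), (-4, np.float64(15.3)), (1, np.float64(15.7)), (7, np.float64(16.1)), (13, np.float64(14.9)), (19, np.float64(15.6)), (25, np.float64(15.7)), (31, np.float64(12.4)), (37, np.float64(12.3)), (43, np.float64(11.1))]
253 bbox centre [444.7 -81.5] len 99.2 shank [445.  -81.4] ang 42.6 z 21.4
[(-47, np.float64(12.0)), (-41, np.float64(11.5)), (-35, np.float64(11.3)), (-29, np.float64(11.8))
[... 319 characters left out ...]
x centre [565.  -66.8] len 98.3 shank [563.4 -66.3] ang -49.4 z 20.4
[(-47, np.float64(11.8)), (-41, np.float64(10.2)), (-35, np.float64(11.6)), (-29, np.float64(11.8)), (-23, np.float64(11.8)), (-17, np.float64(15.1)), (-11, np.float64(15.1)), (-5, np.float64(13.3)), (0, np.float64(13.5)), (6, np.float64(13.6)), (12, np.float64(15.3)), (18, np.float64(15.2)), (24, np.float64(12.0)), (30, np.float64(11.9)), (36, np.float64(11.6)), (42, np.float64(10.1)), (48, np.float64(3.4))]
rack top ((476.84033203125, 73.49844360351562), (82.88462829589844, 102.81107330322266), 5.625492572784424)
gauge 318 ((688.0410766601562, -18.8875789642334), (27.12918472290039, 55.78179931640625), 1.4429250955581665)
```

move_arm([
  [[0.14,-0.78,-1.4],-8.2,0.3],
  [[0.14,-0.78,-1.4],-8.2,0.3],
  [[0.14,-0.78,-1.4],-8.2,0.3],
  [[0.14,-0.78,-1.4],-8.2,0.3],
  [[0.14,-0.78,-1.4],-8.2,0.3],
])

```text
time_s: 3.25
ee_pos: [432.2, -27.7, 199.5]
ee_rot: [180.0, -0.0, 92.0]
force: [0.4, -0.7, -0.8]
gripper_width: 63.6
gripper_force: 0.0
```

move_arm([
  [[0.14,-0.78,-1.4],-8.2,0.3],
  [[0.14,-0.78,-1.4],-8.2,0.3],
  [[0.14,-0.78,-1.4],-8.2,0.3],
  [[0.14,-0.78,-1.4],-8.2,0.3],
  [[0.14,-0.78,-1.4],-8.2,0.3],
])

```text
time_s: 3.75
ee_pos: [439.4, -66.7, 129.6]
ee_rot: [180.0, -0.0, 51.0]
force: [-0.4, 0.5, -1.2]
gripper_width: 63.6
gripper_force: 0.0
```

move_arm([
  [[0.14,-0.78,-1.4],-8.0,0.3],
  [[0,0,0],0,0.3],
  [[0,0,0],0,0.3],
])

```text
time_s: 4.05
ee_pos: [440.8, -74.6, 116.2]
ee_rot: [-180.0, -0.0, 43.4]
force: [-0.3, 1.1, 0.1]
gripper_width: 63.6
gripper_force: 0.0
```

Run:
```python
from h import *
p=cam("wrist"); save(p,"w1"); P=cloud(p); pinc(P,(443,-79)); s=env.state(); print(s["ee_pos"],s["ee_rot"])
P=cloud(p);z=P[...,2]; print(np.median(z[abs(z)<6]))
m=(z>25)&(z<60)&(abs(P[...,0]-470)<80)&(abs(P[...,1]-75)<75); print("rack",m.sum(),cv2.minAreaRect(P[m][:,:2].astype(np.float32)))
m=(z>90)&(z<110)&(abs(P[...,0]-690)<60)&(abs(P[...,1]+20)<70); print("gauge",m.sum(),m.any() and cv2.minAreaRect(P[m][:,:2].astype(np.float32)))
```

```text
2069 bbox centre [444.1 -80.2] len 100.3 shank [443.6 -80.8] ang 42.7 z 18.6
[(-51, np.float64(11.8)), (-45, np.float64(12.7)), (-39, np.float64(12.6)), (-33, np.float64(12.5)), (-27, np.float64(12.4)), (-21, np.float64(15.3)), (-15, np.float64(15.3)), (-9, np.float64(15.3)), (-3, np.float64(15.2)), (2, np.float64(15.0)), (8, np.float64(15.8)), (14, np.float64(15.6)), (20, np.float64(12.8)), (26, np.float64(12.6)), (32, np.float64(12.5)), (38, np.float64(10.1)), (44, np.float64(6.9))]
[441.15735505 -74.69213429 116.56766877] [ 1.79965911e+02 -3.48013448e-02  4.33528324e+01]
0.6293945673415351
rack 2603 ((475.90655517578125, 73.21820068359375), (83.03185272216797, 100.57435607910156), 5.574066162109375)
gauge 0 False
```

move_arm([
  [[0.3,-0.55,-3.0],-0.6,0.3],
  [[0,0,-4],0,0.3],
  [[0,0,-3.3],0,0.3],
  [[0,0,-1.0],0,0.3],
  [[0,0,0],0,0.5],
])

```text
time_s: 4.6
ee_pos: [443.6, -80.5, 2.7]
ee_rot: [-179.9, 0.1, 42.6]
force: [-0.3, 0.9, 0.8]
gripper_width: 58.5
gripper_force: 0.0
```

move_arm([
  [[0,0,0],0,0.7],
  [[0,0,0],0,1],
  [[0,0,0],0,1],
  [[0,0,0],0,1],
  [[0,0,0],0,1],
], squeeze=30)

```text
time_s: 5.1
ee_pos: [444.2, -81.0, 3.5]
ee_rot: [179.9, -0.0, 42.5]
force: [-0.1, 0.7, 0.1]
gripper_width: 19.1
gripper_force: 0.0
```

move_arm([
  [[0,0,0],0,1],
  [[0,0,0],0,1],
  [[0,0,3],0,1],
  [[0,0,4],0,1],
  [[0,0,4],0,1],
])

```text
time_s: 5.6
ee_pos: [443.0, -80.8, 113.6]
ee_rot: [-179.9, 0.1, 42.5]
force: [-0.2, -1.3, -1.2]
gripper_width: 15.7
gripper_force: 30.0
```

move_arm([
  [[2.3,1.2,2],-8.2,1],
  [[2.3,1.3,2],-8.2,1],
  [[2.3,1.3,2],-8.2,1],
  [[2.3,1.3,0],-8.2,1],
  [[2.3,1.3,0],-8.2,1],
])

```text
time_s: 6.1
ee_pos: [559.7, -16.4, 173.3]
ee_rot: [180.0, -0.0, 1.2]
force: [-0.1, 0.5, -0.9]
gripper_width: 15.7
gripper_force: 30.0
```

move_arm([
  [[0,0,0],0,1],
  [[0,0,0],0,1],
  [[0,0,0],0,1],
])

```text
time_s: 6.4
ee_pos: [557.7, -17.3, 172.4]
ee_rot: [180.0, 0.1, 1.6]
force: [1.0, 0.0, -1.3]
gripper_width: 15.5
gripper_force: 30.0
```

Run:
```python
from h import *
p=cam("wrist"); save(p,"w2"); P=cloud(p); s=env.state(); print(s["ee_pos"],s["ee_rot"],s["gripper_width"])
z=P[...,2]
m=(z>90)&(z<110)&(abs(P[...,0]-690)<60)&(abs(P[...,1]+20)<70); print("gauge",m.sum(),m.any() and cv2.minAreaRect(P[m][:,:2].astype(np.float32)),np.median(z[m]))
for r in env.landmark_of(p,"gauge_mouth")[:3]: print(np.round(r["point"]),r["score"],world(p,[r["point"]]).round(1))
```

```text
[557.78142202 -17.41953872 172.61566469] [1.79990558e+02 8.66574455e-02 1.55788547e+00] 15.716815484924037
gauge 2974 ((682.651123046875, -17.837528228759766), (17.064638137817383, 56.174312591552734), 1.5762454271316528) 100.50359582917561
[522. 287.] 0.55 [[ 4.393e+02 -2.408e+02  3.000e-01]]
```

View pics/w2.png

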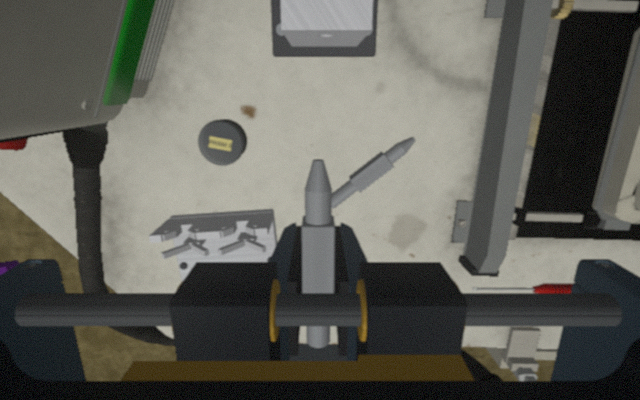

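The view shows the held pin_b with its tapered tip forward at (317,160) and the gauge at the top of the picture (325,35). Pin_a lies at (375,170) with its taper towards (412,140).

```bash
cat >> h.py <<'E'
def held(p,P,s):
    t=s["ee_pos"]; 
    m=(P[...,2]>t[2]-25)&(P[...,2]<t[2]+30)&(np.hypot(P[...,0]-t[0],P[...,1]-t[1])<70)
    n,l,st,ce=cv2.connectedComponentsWithStats(m.astype(np.uint8)); 
    psi=np.radians(s["ee_rot"][2]); a=np.array([np.cos(psi),np.sin(psi)]); b=np.array([-a[1],a[0]])
    i=1+np.argmax(st[1:,4]); Q=P[l==i]-t; u=Q[:,:2]@a; v=Q[:,:2]@b
    print("tip u",u.max().round(1))
    for c in range(24,54,4):
        k=(u>=c)&(u<c+4)
        if k.sum()>5: print(c,"v",v[k].min().round(1),v[k].max().round(1),"mid",((v[k].min()+v[k].max())/2).round(1),"ztop",np.percentile(Q[k,2],97).round(1))
E
python3 - <<'E'
from h import *
p=cam("wrist"); P=cloud(p); s=env.state(); held(p,P,s)
E
```

```text
tip u 50.3
24 v -5.0 7.1 mid 1.1 ztop 12.4
28 v -5.0 7.6 mid 1.3 ztop 12.2
32 v -4.9 7.6 mid 1.4 ztop 12.4
36 v -4.9 7.1 mid 1.1 ztop 11.8
40 v -3.9 6.1 mid 1.1 ztop 10.5
44 v -3.0 5.1 mid 1.1 ztop 9.5
48 v -1.5 3.7 mid 1.1 ztop 8.4
```

move_arm([
  [[1,-0.17,-4.3],0,1],
  [[1.8,0,-4],0,1],
  [[1.5,0,-2],0,1],
  [[1.0,0,0],0,1],
  [[0,0,0],0,1],
])

```text
time_s: 7.05
ee_pos: [613.3, -19.0, 70.5]
ee_rot: [180.0, -0.1, 1.5]
force: [-0.5, -0.3, -0.4]
gripper_width: 16.1
gripper_force: 30.0
```

move_arm([
  [[0,0,0],0,1],
  [[0,0,0],0,1],
])

```text
time_s: 7.25
ee_pos: [612.1, -18.8, 71.7]
ee_rot: [180.0, -0.1, 1.5]
force: [-0.5, 0.1, -1.3]
gripper_width: 15.4
gripper_force: 30.0
```

Run:
```python
from h import *
s=env.state(); print(s["ee_pos"],s["ee_rot"],s["force"])
p=cam("wrist"); P=cloud(p); held(p,P,s); z=P[...,2]
m=(z>90)&(z<110)&(abs(P[...,0]-690)<60)&(abs(P[...,1]+20)<70); print("gauge",m.sum(),m.any() and cv2.minAreaRect(P[m][:,:2].astype(np.float32)),np.median(z[m]))
```

```text
[612.06666094 -18.79270099  71.70624796] [ 1.79983323e+02 -1.29864975e-01  1.54375643e+00] [-0.47972577  0.08342452 -1.34472193]
tip u 50.5
24 v -5.0 7.1 mid 1.0 ztop 12.4
28 v -5.0 7.6 mid 1.3 ztop 12.4
32 v -4.9 7.6 mid 1.4 ztop 12.5
36 v -5.0 7.5 mid 1.3 ztop 12.0
40 v -4.0 6.1 mid 1.1 ztop 10.9
44 v -3.0 5.1 mid 1.1 ztop 9.6
48 v -1.5 4.1 mid 1.3 ztop 8.6
gauge 10127 ((665.0459594726562, -18.428035736083984), (70.77092742919922, 56.25971221923828), 1.621036410331726) 100.6063803608842
```

move_arm([
  [[0.3,-0.04,-0.18],0,1],
  [[0.3,0.01,0],0,1],
  [[0.3,0.01,0],0,1],
  [[0.3,0.01,0],0,1],
  [[0,0,0],0,1],
])

```text
time_s: 7.8
ee_pos: [624.5, -18.8, 68.1]
ee_rot: [180.0, -0.0, 1.5]
force: [0.1, 0.3, -0.3]
gripper_width: 15.7
gripper_force: 30.0
```

move_arm([
  [[0.2,0.01,0],0,1],
  [[0.2,0,0],0,1],
  [[0,0,0],0,1],
])

```text
time_s: 8.1
ee_pos: [628.1, -18.9, 68.2]
ee_rot: [180.0, -0.0, 1.5]
force: [-1.1, -1.2, -0.1]
gripper_width: 15.8
gripper_force: 30.0
```

move_arm([
  [[0.2,0,0.1],0,1],
  [[0.2,0,0],0,1],
  [[0,0,0],0,1],
])

```text
time_s: 8.4
ee_pos: [632.1, -19.1, 69.3]
ee_rot: [180.0, -0.0, 1.5]
force: [-1.4, -2.1, 0.8]
gripper_width: 15.4
gripper_force: 30.0
```

move_arm([
  [[0.2,0,0],0,1],
  [[0,0,0],0,1],
])

```text
time_s: 8.6
ee_pos: [633.3, -19.3, 69.3]
ee_rot: [179.9, 0.1, 1.5]
force: [-3.1, -3.5, 2.1]
gripper_width: 15.4
gripper_force: 30.0
```

move_arm([
  [[0.1,0,0],0,1],
  [[0,0,0],0,1],
])

```text
time_s: 8.8
ee_pos: [633.6, -19.4, 69.4]
ee_rot: [179.9, 0.2, 1.5]
force: [-5.1, -4.3, 3.2]
gripper_width: 15.8
gripper_force: 30.0
```

move_arm([
  [[-2,0,0],0,1],
  [[-3,0,0],0,1],
  [[-2,0,2],0,1],
  [[-2,2,3],1,1],
  [[-2,3,2],1,1],
])

```text
time_s: 9.3
ee_pos: [525.5, 31.5, 140.7]
ee_rot: [-180.0, -0.2, 3.4]
force: [0.9, 1.2, -0.1]
gripper_width: 15.8
gripper_force: 30.0
```

move_arm([
  [[-2,3,0],1,1],
  [[-2,2.8,0],1,1],
  [[-2,1,0],0,1],
  [[0,0,0],0,1],
  [[0,0,0],0,1],
])

```text
time_s: 9.8
ee_pos: [465.6, 99.8, 139.5]
ee_rot: [-180.0, -0.1, 5.6]
force: [1.6, 0.4, -1.0]
gripper_width: 15.7
gripper_force: 30.0
```

```bash
cat >> h.py <<'E'
def rack(P,t):
    z=P[...,2]; m=(z>25)&(z<57)&(abs(P[...,0]-475)<70)&(abs(P[...,1]-75)<62)
    Q=P[m][:,:2]; a=np.radians(5.55); A=np.array([np.cos(a),np.sin(a)]); B=np.array([-A[1],A[0]])
    print("rack",len(Q),"A",(Q@A).min().round(1),(Q@A).max().round(1),"B",(Q@B).min().round(1),(Q@B).max().round(1),cv2.minAreaRect(Q.astype(np.float32)))
    # end plate notch edges and top
    e=P[(z>44)&(z<57)&(abs(P[...,0]-510)<20)&(abs(P[...,1]-75)<62)]; eb=np.sort(e[:,:2]@B); g=np.diff(eb); i=np.argsort(g)[-2:]
    print("notches B",[(eb[k].round(1),eb[k+1].round(1)) for k in sorted(i)],"plate A",np.percentile(e[:,:2]@A,[2,98]).round(1),"top",np.median(e[:,2]).round(1))
E
python3 - <<'E'
from h import *
a=np.radians(5.55); A=np.array([np.cos(a),np.sin(a)]); B=np.array([-A[1],A[0]])
print("w0");P=np.load("w0.npy"); rack(P,None)
s=env.state(); print(s["ee_pos"],s["ee_rot"],s["force"],"AB",s["ee_pos"][:2]@A,s["ee_pos"][:2]@B)
p=cam("wrist"); save(p,"w3"); P=cloud(p); held(p,P,s); rack(P,None)
E
```

```text
w0
rack 2153 A 438.7 522.5 B -23.3 80.7 ((475.5541687011719, 75.03839111328125), (83.77225494384766, 103.99791717529297), 5.548416614532471)
notches B [(np.float64(-3.0), np.float64(8.3)), (np.float64(48.8), np.float64(60.2))] plate A [497.2 521.6] top 49.6
[465.63035373  99.83554747 139.48211628] [-1.79977724e+02 -1.21947607e-01  5.59466771e+00] [ 1.61635849  0.42522648 -1.03100592] AB 473.1030929621253 54.334393175180445
tip u 50.4
24 v -5.0 7.1 mid 1.1 ztop 12.5
28 v -4.9 7.7 mid 1.4 ztop 12.6
32 v -4.9 7.6 mid 1.4 ztop 12.5
36 v -4.9 7.1 mid 1.1 ztop 12.1
40 v -3.9 6.1 mid 1.1 ztop 10.9
44 v -2.9 5.1 mid 1.1 ztop 10.0
48 v -2.0 4.1 mid 1.1 ztop 9.0
rack 3251 A 439.2 522.8 B -23.2 80.8 ((475.99102783203125, 75.28157043457031), (83.48051452636719, 104.06232452392578), 5.429464340209961)
notches B [(np.float64(-2.5), np.float64(8.7)), (np.float64(49.4), np.float64(61.1))] plate A [498.4 522.5] top 50.2
```

move_arm([
  [[-0.21,-0.08,-3],0,1],
  [[0,0,-3],0,1],
  [[0,0,-2],0,1],
  [[0,0,-1],0,1],
  [[0,0,0],0,1],
])

```text
time_s: 10.35
ee_pos: [462.9, 98.0, 48.0]
ee_rot: [180.0, 0.1, 5.5]
force: [0.3, -0.3, -0.5]
gripper_width: 15.9
gripper_force: 30.0
```

Run:
```python
from h import *
a=np.radians(5.55); A=np.array([np.cos(a),np.sin(a)]); B=np.array([-A[1],A[0]])
s=env.state(); print(s["ee_pos"],s["ee_rot"],s["force"],"AB",s["ee_pos"][:2]@A,s["ee_pos"][:2]@B)
```

```text
[462.90010935  97.97581877  48.0377544 ] [1.79986645e+02 1.23226343e-01 5.48155849e+00] [ 0.30081921 -0.34213748 -0.4614241 ] AB 470.2057850067645 52.74743639113116
```

move_arm([
  [[0.06,0.08,-0.5],0,1],
  [[0,0,-0.4],0,1],
  [[0,0,-0.2],0,1],
  [[0,0,0],0,1],
])

```text
time_s: 10.75
ee_pos: [463.5, 99.4, 38.3]
ee_rot: [180.0, -0.0, 5.5]
force: [0.3, 0.2, -0.9]
gripper_width: 15.8
gripper_force: 30.0
```

move_arm([
  [[0,0,-0.15],0,1],
  [[0,0,-0.15],0,1],
  [[0,0,0],0,1],
])

```text
time_s: 11.05
ee_pos: [463.6, 99.1, 35.4]
ee_rot: [180.0, -0.0, 5.6]
force: [-0.1, -1.6, -0.4]
gripper_width: 15.5
gripper_force: 30.0
```

move_arm([
  [[0,0,-0.05],0,1],
  [[0,0,0],0,1],
])

```text
time_s: 11.25
ee_pos: [463.7, 99.1, 35.2]
ee_rot: [180.0, -0.0, 5.6]
force: [-0.2, -1.7, 5.3]
gripper_width: 15.6
gripper_force: 30.0
```

move_arm([
  [[0,0,0],0,0.8],
  [[0,0,0],0,0.7],
  [[0,0,0],0,0.55],
  [[0,0,0],0,0.55],
  [[0,0,0],0,0.55],
])

```text
time_s: 11.75
ee_pos: [463.3, 99.3, 34.6]
ee_rot: [180.0, 0.0, 5.5]
force: [0.4, 1.4, -1.0]
gripper_width: 41.2
gripper_force: 0.0
```

move_arm([
  [[0,0,2],0,0.55],
  [[0,0,4],0,0.5],
  [[0,0,5],0,0.4],
  [[0,0,5],0,0.3],
  [[0,0,0],0,0.3],
])

```text
time_s: 12.25
ee_pos: [467.7, 100.2, 201.4]
ee_rot: [-179.9, -0.9, 5.5]
force: [0.8, 0.6, 0.3]
gripper_width: 63.6
gripper_force: 0.0
```

```bash
cat >> h.py <<'E'
def racked(P,c):
    a=np.radians(5.5); A=np.array([np.cos(a),np.sin(a)]); B=np.array([-A[1],A[0]])
    d=P[...,:2]-np.array(c); u=d@A; v=d@B
    for lo,hi in ((-54,-48),(-48,-40),(-24,-18),(-18,-8),(-8,0),(0,8),(8,18),(18,24),(34,42),(44,48),(48,54)):
        k=(u>lo)&(u<hi)&(abs(v)<8.5)&(P[...,2]>25)&(P[...,2]<65)
        if k.sum()>4: print((lo,hi),k.sum(),"u",u[k].min().round(1),u[k].max().round(1),"v",v[k].min().round(1),v[k].max().round(1),"ztop",np.percentile(P[k][:,2],90).round(1))
E
python3 - <<'E'
from h import *
s=env.state(); print(s["ee_pos"],s["force"])
p=cam("wrist"); save(p,"w4"); P=cloud(p)
a=np.radians(5.55); A=np.array([np.cos(a),np.sin(a)]); B=np.array([-A[1],A[0]])
c=471.3*A+54.9*B; print(c); racked(P,c)
E
```

```text
[467.68407391 100.17686451 201.41649963] [0.80474091 0.62963719 0.3071862 ]
[463.78101104 100.22411785]
(-54, -48) 27 u -50.1 -48.0 v -6.3 6.6 ztop 47.2
(-48, -40) 106 u -47.9 -40.1 v -6.3 6.6 ztop 47.4
(-24, -18) 67 u -24.0 -18.1 v -6.9 7.3 ztop 49.0
(-18, -8) 170 u -17.9 -8.0 v -7.9 7.3 ztop 49.3
(-8, 0) 138 u -8.0 -0.1 v -7.9 7.3 ztop 49.3
(0, 8) 144 u 0.0 7.9 v -7.8 7.2 ztop 49.5
(8, 18) 188 u 8.0 18.0 v -7.7 8.1 ztop 49.4
(18, 24) 113 u 18.1 24.0 v -7.7 8.1 ztop 49.1
(34, 42) 114 u 34.0 41.7 v -5.8 6.3 ztop 47.0
(44, 48) 81 u 44.0 48.0 v -8.3 7.9 ztop 46.6
(48, 54) 88 u 48.0 51.3 v -8.3 8.2 ztop 46.3
```

View pics/w4.png

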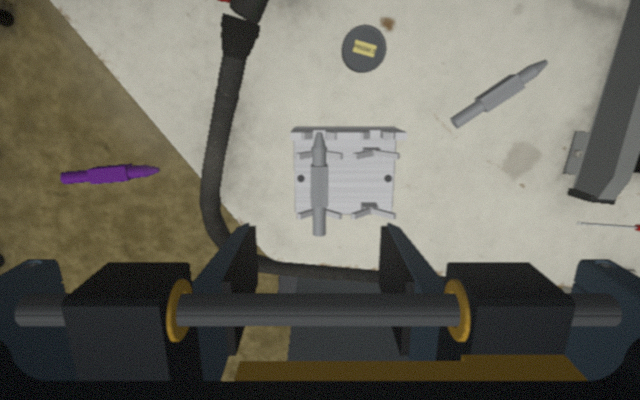

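The view shows pin_b seated in the left place at (319,185), with its tapered end in the notch at (319,137). Pin_a lies at (500,93) with its taper pointing away to the right.

Run:
```python
from h import *
p=cam("wrist"); pinc(cloud(p),(563,-65)); print(env.state()["ee_pos"])
```

```text
1707 bbox centre [565.9 -64.8] len 100.3 shank [563.1 -63.2] ang -49.4 z 18.9
[(-47, np.float64(13.0)), (-41, np.float64(12.3)), (-35, np.float64(12.1)), (-29, np.float64(12.3)), (-23, np.float64(12.1)), (-17, np.float64(16.2)), (-11, np.float64(16.4)), (-5, np.float64(16.6)), (0, np.float64(16.6)), (6, np.float64(16.1)), (12, np.float64(16.0)), (18, np.float64(16.2)), (24, np.float64(12.9)), (30, np.float64(12.7)), (36, np.float64(11.9)), (42, np.float64(8.2)), (48, np.float64(6.2))]
[463.75296765  99.42407057 195.59638891]
```

move_arm([
  [[0.64,-1.1,0],8.4,0.3],
  [[0.64,-1.1,0],8.4,0.3],
  [[0.64,-1.1,0],8.4,0.3],
  [[0.64,-1.1,0],8.4,0.3],
  [[0.64,-1.1,0],8.4,0.3],
])

```text
time_s: 12.85
ee_pos: [494.2, 43.8, 192.3]
ee_rot: [-179.8, 0.2, 47.9]
force: [0.7, -0.5, -0.9]
gripper_width: 64.0
gripper_force: 0.0
```

move_arm([
  [[0.64,-1.1,0],8.4,0.3],
  [[0.64,-1.1,0],8.4,0.3],
  [[0.64,-1.1,0],8.4,0.3],
  [[0.64,-1.1,0],8.4,0.3],
  [[0.64,-1.1,0],8.4,0.3],
])

```text
time_s: 13.35
ee_pos: [526.2, -11.1, 192.1]
ee_rot: [-179.7, -0.0, 89.9]
force: [-0.4, -0.4, 0.1]
gripper_width: 63.7
gripper_force: 0.0
```

move_arm([
  [[0.64,-1.1,0],8.4,0.3],
  [[0.64,-1.1,-1.5],8.4,0.3],
  [[0.64,-1.1,-2],8.4,0.3],
  [[0.64,-1.1,-2],8.4,0.3],
  [[0.64,-1.1,-2],8.4,0.3],
])

```text
time_s: 13.85
ee_pos: [557.9, -65.9, 116.4]
ee_rot: [-179.8, -0.2, 131.9]
force: [-0.2, 0.0, 1.0]
gripper_width: 63.9
gripper_force: 0.0
```

move_arm([
  [[0,0,0],0,0.3],
  [[0,0,0],0,0.3],
  [[0,0,0],0,0.3],
])

```text
time_s: 14.15
ee_pos: [559.3, -65.2, 120.0]
ee_rot: [180.0, -0.0, 131.4]
force: [-0.2, -0.0, 1.0]
gripper_width: 63.9
gripper_force: 0.0
```

Run:
```python
from h import *
s=env.state(); print(s["ee_pos"],s["ee_rot"],s["gripper_width"])
p=cam("wrist"); P=cloud(p); pinc(P,(562,-63))
```

```text
[559.27901987 -65.2160121  119.96430628] [ 1.79983718e+02 -9.62136296e-03  1.31438052e+02] 63.93253437511888
1973 bbox centre [564.5 -66.3] len 100.0 shank [561.9 -63.5] ang -49.3 z 18.7
[(-44, np.float64(11.8)), (-38, np.float64(11.8)), (-32, np.float64(11.9)), (-26, np.float64(12.1)), (-20, np.float64(13.0)), (-14, np.float64(16.0)), (-8, np.float64(15.9)), (-2, np.float64(15.3)), (3, np.float64(15.4)), (9, np.float64(15.5)), (15, np.float64(15.5)), (21, np.float64(15.6)), (27, np.float64(11.8)), (33, np.float64(11.9)), (39, np.float64(12.0)), (45, np.float64(10.3)), (51, np.float64(6.1))]
```

move_arm([
  [[0.5,-0.1,-3.5],-0.7,0.3],
  [[0,0,-4],0,0.3],
  [[0,0,-3.1],0,0.3],
  [[0,0,-1.0],0,0.3],
  [[0,0,0],0,0.5],
])

```text
time_s: 14.7
ee_pos: [563.9, -66.3, 3.2]
ee_rot: [-179.9, -0.1, 130.8]
force: [0.7, 0.0, 0.5]
gripper_width: 58.4
gripper_force: 0.0
```

move_arm([
  [[0,0,0],0,0.7],
  [[0,0,0],0,1],
  [[0,0,0],0,1],
  [[0,0,0],0,1],
  [[0,0,0],0,1],
])

```text
time_s: 15.2
ee_pos: [564.7, -66.8, 4.2]
ee_rot: [180.0, 0.0, 130.8]
force: [-0.3, -0.6, 0.8]
gripper_width: 18.6
gripper_force: 0.0
```

move_arm([
  [[0,0,0],0,1],
  [[0,0,0],0,1],
])

```text
time_s: 15.4
ee_pos: [564.6, -66.7, 4.1]
ee_rot: [180.0, 0.0, 130.8]
force: [-1.2, 0.3, 3.7]
gripper_width: 15.7
gripper_force: 30.0
```

move_arm([
  [[0,0,3],0,1],
  [[0,0,4],0,1],
  [[0,0,4],0,1],
  [[0,0.8,0],8.47,1],
  [[0,0.8,0],8.47,1],
])

```text
time_s: 15.9
ee_pos: [565.0, -50.7, 115.1]
ee_rot: [179.9, 0.1, 148.1]
force: [-0.4, -0.1, -1.4]
gripper_width: 15.9
gripper_force: 30.0
```

move_arm([
  [[0,0.8,0],8.47,1],
  [[0,0.8,0],8.47,1],
  [[0,0.8,0],8.47,1],
  [[0,0.8,0],8.47,1],
  [[0,0,0],0,1],
])

```text
time_s: 16.4
ee_pos: [564.0, -18.0, 113.3]
ee_rot: [180.0, -0.1, -178.3]
force: [-0.3, -0.1, -0.7]
gripper_width: 15.6
gripper_force: 30.0
```

move_arm([
  [[0,0,0],0,1],
  [[0,0,0],0,1],
])

```text
time_s: 16.6
ee_pos: [564.3, -19.0, 113.5]
ee_rot: [-180.0, -0.0, -178.5]
force: [-0.7, -0.1, -1.3]
gripper_width: 15.8
gripper_force: 30.0
```

Run:
```python
from h import *
s=env.state(); print(s["ee_pos"],s["ee_rot"],s["gripper_width"])
p=cam("wrist"); save(p,"w5"); P=cloud(p); held(p,P,s); rack(P,None)
racked(P,(463.8,100.2))
```

```text
[564.26745131 -19.00068785 113.50086489] [-1.79998812e+02 -2.08182648e-02 -1.78466076e+02] 15.812808187934728
tip u 50.0
24 v -6.8 5.4 mid -0.7 ztop 11.7
28 v -6.7 5.3 mid -0.7 ztop 12.0
32 v -6.7 5.8 mid -0.4 ztop 11.8
36 v -6.7 5.8 mid -0.4 ztop 11.8
40 v -7.2 5.8 mid -0.7 ztop 11.6
44 v -7.1 5.7 mid -0.7 ztop 11.9
48 v -7.1 5.7 mid -0.7 ztop 11.5
rack 8888 A 432.9 522.5 B -23.8 81.3 ((472.6797180175781, 74.83125305175781), (89.61360931396484, 105.091552734375), 5.537696361541748)
notches B [(np.float64(-3.6), np.float64(7.6)), (np.float64(47.3), np.float64(47.9))] plate A [497.8 522. ] top 48.9
(-24, -18) 280 u -24.0 -18.0 v -8.5 7.2 ztop 48.8
(-18, -8) 571 u -18.0 -8.0 v -8.5 7.3 ztop 49.4
(-8, 0) 433 u -8.0 -0.0 v -8.5 7.5 ztop 49.4
(0, 8) 433 u 0.0 8.0 v -8.5 7.6 ztop 49.4
(8, 18) 514 u 8.0 18.0 v -8.5 7.5 ztop 49.4
(18, 24) 243 u 18.0 24.0 v -8.5 7.8 ztop 49.0
(34, 42) 229 u 34.0 42.0 v -7.0 5.7 ztop 46.7
(44, 48) 199 u 44.1 48.0 v -8.5 8.5 ztop 46.3
(48, 54) 92 u 48.1 51.1 v -8.4 8.5 ztop 46.9
```

move_arm([
  [[2,-0.05,-2.3],0,1],
  [[1.8,0,-2],0,1],
  [[1.0,0,0],0,1],
  [[0,0,0],0,1],
  [[0,0,0],0,1],
])

```text
time_s: 17.15
ee_pos: [612.5, -19.4, 71.5]
ee_rot: [180.0, 0.0, -178.4]
force: [-0.2, 0.6, -1.0]
gripper_width: 15.6
gripper_force: 30.0
```

move_arm([
  [[0.3,0,-0.1],0,1],
  [[0.3,0.01,0],0,1],
  [[0.3,0.01,0],0,1],
  [[0.3,0,0],0,1],
  [[0,0,0],0,1],
])

```text
time_s: 17.65
ee_pos: [624.9, -19.0, 69.9]
ee_rot: [180.0, 0.0, -178.3]
force: [-0.6, -0.7, -1.3]
gripper_width: 15.8
gripper_force: 30.0
```

move_arm([
  [[0.2,0,0],0,1],
  [[0.2,0,0],0,1],
  [[0,0,0],0,1],
])

```text
time_s: 17.95
ee_pos: [628.7, -19.0, 69.7]
ee_rot: [180.0, 0.0, -178.3]
force: [0.1, 0.4, -0.6]
gripper_width: 15.6
gripper_force: 30.0
```

move_arm([
  [[0.2,0,0],0,1],
  [[0.1,0,0],0,1],
  [[0,0,0],0,1],
])

```text
time_s: 18.25
ee_pos: [631.2, -19.3, 69.8]
ee_rot: [-180.0, -0.0, -178.3]
force: [-1.4, -1.3, 1.4]
gripper_width: 15.7
gripper_force: 30.0
```

move_arm([
  [[0.2,0,0],0,1],
  [[0,0,0],0,1],
])

```text
time_s: 18.45
ee_pos: [632.9, -19.5, 69.9]
ee_rot: [-180.0, -0.1, -178.3]
force: [-3.5, -3.3, 3.1]
gripper_width: 15.9
gripper_force: 30.0
```

move_arm([
  [[0.2,0,0],0,1],
  [[0,0,0],0,1],
])

```text
time_s: 18.65
ee_pos: [634.1, -19.7, 70.1]
ee_rot: [-179.9, -0.2, -178.3]
force: [-6.2, -3.7, 4.6]
gripper_width: 15.7
gripper_force: 30.0
```

move_arm([
  [[-2,0,0],0,1],
  [[-3,0,0],0,1],
  [[-2,0,2],0,1],
  [[-2,1,3],1,1],
  [[-2,2,2],1,1],
])

```text
time_s: 19.15
ee_pos: [526.1, 11.0, 141.2]
ee_rot: [180.0, 0.2, -176.4]
force: [0.0, 1.3, -1.0]
gripper_width: 15.8
gripper_force: 30.0
```

move_arm([
  [[-2,2,0],1,1],
  [[-2,1.5,0],0.8,1],
  [[-1.7,0.2,0],0,1],
  [[0,0,0],0,1],
  [[0,0,0],0,1],
])

```text
time_s: 19.65
ee_pos: [469.6, 48.3, 140.0]
ee_rot: [180.0, 0.2, -174.5]
force: [0.7, -0.7, -0.3]
gripper_width: 16.2
gripper_force: 30.0
```

Run:
```python
from h import *
a=np.radians(5.55); A=np.array([np.cos(a),np.sin(a)]); B=np.array([-A[1],A[0]])
s=env.state(); t=s["ee_pos"]; print(t,s["ee_rot"],"AB",t[:2]@A,t[:2]@B)
p=cam("wrist"); P=cloud(p); held(p,P,s)
```

```text
[469.6183849   48.33362988 140.02808282] [ 1.79976125e+02  1.53866684e-01 -1.74522169e+02] AB 472.0914538060904 2.6882074965034164
tip u 49.9
24 v -6.9 5.4 mid -0.8 ztop 11.5
28 v -6.8 5.3 mid -0.7 ztop 11.4
32 v -6.7 5.8 mid -0.5 ztop 11.7
36 v -6.7 5.8 mid -0.5 ztop 11.7
40 v -7.2 5.7 mid -0.7 ztop 11.8
44 v -7.2 5.7 mid -0.7 ztop 11.6
48 v -7.1 5.6 mid -0.7 ztop 11.3
```

move_arm([
  [[-0.08,-0.06,-3],0,1],
  [[0,0,-3],0,1],
  [[0,0,-2],0,1],
  [[0,0,-1.2],0,1],
  [[0,0,0],0,1],
])

```text
time_s: 20.2
ee_pos: [467.6, 47.0, 45.9]
ee_rot: [180.0, -0.2, -174.6]
force: [-0.7, 0.5, -1.1]
gripper_width: 15.7
gripper_force: 30.0
```

move_arm([
  [[0,0,0],0,1],
  [[0,0,0],0,1],
])

```text
time_s: 20.4
ee_pos: [468.9, 47.3, 48.4]
ee_rot: [180.0, 0.1, -174.6]
force: [0.3, 0.4, -1.5]
gripper_width: 15.5
gripper_force: 30.0
```

Position matches the target (468.6, 47.4), so I'll lower the pin.

move_arm([
  [[0,0,-0.5],0,1],
  [[0,0,-0.4],0,1],
  [[0,0,-0.15],0,1],
  [[0,0,0],0,1],
])

```text
time_s: 20.8
ee_pos: [467.4, 47.4, 37.0]
ee_rot: [180.0, -0.0, -174.5]
force: [1.2, 0.4, -0.7]
gripper_width: 15.8
gripper_force: 30.0
```

move_arm([
  [[0,0,-0.15],0,1],
  [[0,0,0],0,1],
])

```text
time_s: 21.0
ee_pos: [467.8, 47.2, 35.9]
ee_rot: [-180.0, 0.0, -174.5]
force: [0.3, -1.0, 1.7]
gripper_width: 16.1
gripper_force: 30.0
```

move_arm([
  [[0.05,0,-0.05],0,1],
  [[0,0,0],0,1],
])

```text
time_s: 21.2
ee_pos: [467.9, 47.3, 35.9]
ee_rot: [-180.0, -0.0, -174.5]
force: [-2.7, -1.7, 7.2]
gripper_width: 15.7
gripper_force: 30.0
```

move_arm([
  [[0,0,0],0,0.8],
  [[0,0,0],0,0.7],
  [[0,0,0],0,0.6],
  [[0,0,0],0,0.6],
  [[0,0,0],0,0.6],
])

```text
time_s: 21.7
ee_pos: [468.1, 47.5, 35.1]
ee_rot: [180.0, -0.0, -174.5]
force: [0.6, 0.3, 0.9]
gripper_width: 36.9
gripper_force: 0.0
```

move_arm([
  [[0,0,2],0,0.6],
  [[0,0,4],0,0.6],
  [[0,0,4],0,0.6],
  [[0,0,4],0,0.6],
  [[0,0,2],0,0.6],
])

```text
time_s: 22.2
ee_pos: [469.6, 47.5, 198.7]
ee_rot: [180.0, 0.3, -174.5]
force: [0.2, -0.3, -0.7]
gripper_width: 36.4
gripper_force: 0.0
```

move_arm([
  [[4,0,0],0,0.6],
  [[4,0,0],0,0.6],
  [[2,0,0],0,0.6],
  [[0,0,0],0,0.6],
  [[0,0,0],0,0.6],
])

```text
time_s: 22.7
ee_pos: [567.3, 47.4, 194.5]
ee_rot: [180.0, -0.1, -174.5]
force: [0.1, -0.7, 0.3]
gripper_width: 36.1
gripper_force: 0.0
```

Run:
```python
from h import *
p=cam("wrist"); save(p,"w6"); P=cloud(p); print(env.state()["ee_pos"])
a=np.radians(5.55); A=np.array([np.cos(a),np.sin(a)]); B=np.array([-A[1],A[0]])
for b in (2.85,54.9): racked(P,471.3*A+b*B); print()
```

```text
[566.85156965  47.40729896 194.73179229]
(-54, -48) 60 u -50.7 -48.0 v -6.8 5.4 ztop 47.1
(-48, -40) 171 u -48.0 -40.1 v -6.8 5.5 ztop 47.4
(-24, -18) 139 u -23.9 -18.1 v -8.4 7.2 ztop 48.9
(-18, -8) 261 u -17.9 -8.0 v -8.4 7.3 ztop 49.4
(-8, 0) 200 u -7.5 -0.3 v -8.4 7.5 ztop 49.5
(0, 8) 198 u 0.4 7.6 v -8.4 7.6 ztop 49.3
(8, 18) 225 u 8.4 17.3 v -8.4 6.9 ztop 49.5
(18, 24) 126 u 18.1 24.0 v -8.4 6.9 ztop 48.5
(34, 42) 116 u 34.0 42.0 v -6.6 5.7 ztop 46.7
(44, 48) 98 u 44.2 47.9 v -8.4 8.4 ztop 46.6
(48, 54) 60 u 48.0 51.1 v -8.4 8.3 ztop 46.5

(-54, -48) 46 u -50.4 -48.0 v -6.9 4.9 ztop 47.6
(-48, -40) 179 u -48.0 -40.0 v -7.0 5.6 ztop 47.5
(-24, -18) 132 u -23.9 -18.0 v -8.5 6.7 ztop 48.6
(-18, -8) 274 u -18.0 -8.0 v -8.5 7.4 ztop 49.5
(-8, 0) 210 u -8.0 -0.2 v -8.5 7.2 ztop 49.5
(0, 8) 197 u 0.4 7.7 v -8.5 7.5 ztop 49.5
(8, 18) 245 u 8.3 17.4 v -8.5 7.5 ztop 49.6
(18, 24) 130 u 18.1 24.0 v -8.5 6.8 ztop 48.9
(34, 42) 125 u 34.0 42.0 v -7.0 5.6 ztop 46.8
(44, 48) 98 u 44.2 47.8 v -8.5 8.4 ztop 46.8
(48, 54) 57 u 48.0 50.9 v -8.4 8.0 ztop 46.7
```

View pics/w6.png

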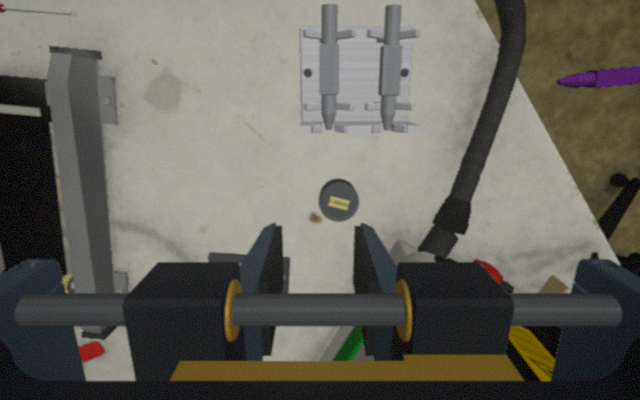

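Both pins sit level and parallel in the rack at (330,65) and (392,65), tapered ends in the notches at (329,125) and (388,125). The case at (338,200) is undisturbed and the gripper is clear.

```bash
python3 -c "
from workcell import env
print(env.job_done())"
```

```text
the job is handed in; nothing more can be done
None
```

I felt both pins in the gauge, where each chamfered end went in about 10 mm, then laid pin_b in slot_2 and pin_a in slot_1, level and released with the chamfered end in the notch, at about 23 s; I handed the job in, and no verdict was returned.

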